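Set the bonder's rotary workholder to its zero line

TASK

Before the next package is bonded, push the workholder's turntable round with a fingertip (its rim has three finger flutes for this) until its white index mark lines up with the long zero line of the scale ring around it, either way round, and leave it standing there. Keep off the hot chuck in the middle, and leave the loose things on and around the workholder where they are.

Things in the scene. Friction and masses are not known exactly. Their poses are not given: they have to be found in the camera images.
- turntable (a joint): Turntable of the heated workholder: black disc, 150 mm across, 22 mm thick, level, top face 46 mm above the bench, turning about a vertical axis. Angle in rad, growing anticlockwise seen from above; turns without end either way with a light steady drag (0.12 N m, some 2 N at the rim), no spring, no clicks, and stays where it is left. The workholder is bolted down, in a new place each time.
- turn_axis (a point): Centre of the turntable's top face, on the turning axis, 46 mm above the bench. Its axes turn with the turntable: x points at the index mark, z up.
- index_mark (a point): Index mark of the turntable: the only white line on it, 4.5 mm wide, running outward over the last 20 mm of the top face and straight down the rim. This point lies at the mark's lower end, 3 mm outside the rim (78 mm from the axis), 22 mm above the bench.
- zero_line (a point): The target: zero line of the fixed flat aluminium scale ring round the turntable (196 mm across, top 22 mm above the bench). The longest, widest dark radial line (20 x 4.5 mm), in the middle of the scale; the others are thin, every 10 degrees to 90 either side, 8 or 13 mm long. Point: its inner end, 78 mm from the axis, where the index mark comes when lined up; x points out along the line.
- flute0 (a point): Middle of a finger flute in the rim, 60 degrees anticlockwise of the index mark; 66 mm from the axis, at top face height (46 mm); turns along. The flute is a notch open to the outside and the top, 40 mm wide with upright parallel sides, cut in to 50 mm from the axis through the whole thickness (scale ring 24 mm below the top face). A closed pair of fingertips goes in and pushes on a side wall.
- flute1 (a point): Middle of the second, identical flute, opposite the index mark (180 degrees); same height and radius.
- flute2 (a point): Middle of the third, identical flute, 60 degrees clockwise of the index mark; same height and radius.
- chuck: Hot chuck in the middle of the turntable and fixed to it: brass block 46 x 40 mm on a white ceramic spacer, with a small clamped ceramic chip package; rises 26 mm above the turntable's top face. Not to be touched. Origin on the axis at the turntable's top face.
- die_tray: Loose black die tray 50 x 50 x 7 mm lying on the workholder's fixed aluminium base plate (220 x 310 mm, top 14 mm above the bench). Bystander. Origin at the centre of its underside.
- wire_spool: Loose aluminium bonding wire spool, 48 mm across, 26 mm tall, standing on the base plate. Bystander. Origin at the centre of its underside.
- tweezers: Steel tweezers lying on the bench in front of the workholder, 127 mm long, 7 mm tall. Bystander.
- solvent_bottle: Amber bottle 36 mm across, 75 mm tall, standing on the bench beside the base plate. Bystander. Origin at the centre of its underside.
- tool_jar: Small clear jar with a black cap, 32 mm across, 42 mm tall, beside the base plate. Bystander. Origin at the centre of its underside.
- screwdriver: Screwdriver lying behind the workholder, 150 mm long. Bystander.
- glass_dish: Round glass dish 84 mm across, 18 mm tall, on the bench. Bystander. Origin at the centre of its underside.

How it is judged:
At the end, for the whole second after the job is handed in: The index mark stands at the zero line, the two points within 4 mm (less than a line's width, about 3 degrees), and the turntable is at rest (horizontal distance between index_mark and zero_line below 0.004 m and velocity of joint turntable between -0.02 and 0.02 rad/s); the robot touches nothing.
It fails at once if the hot chuck or its package was touched (contact force between chuck and anything else above 0.5 N).
It fails at once if a loose thing was pushed, lifted or carried more than 15 mm from its place (distance of any of die_tray, wire_spool, tweezers, solvent_bottle, tool_jar, screwdriver, glass_dish from where it was at the start of the episode above 0.015 m).
It also fails if it takes over 64 s, if anything falls off the work surface, if the arm or the gripper's body presses on something with over 40 N, if the wrist force passes 120 N, or if a joint passes its speed limit or range.

ROBOT

A 6-joint arm with a two-finger parallel gripper is mounted at the origin on the work surface. World frame = base frame: x ahead of the robot, y to its left, z up, the work surface at z = 0. Lengths are in m, angles in rad, forces in N, time in s.
With the tool pointing down it reaches from about 0.3 to 0.875 m from the base axis. Payload 6.4 kg.
Tool frame: the origin (TCP) lies midway between the tips of the shut fingers; the grasp point (between the pads) lies 19 mm behind it (ctrl.hold_point_z is the distance from the TCP to the grasp point, in m); z points along the fingers, y is the line along which they close (so a half turn about z gives the same grasp; the last joint's range is limited). The gripper opens to 85 mm and grips with 20 to 120 N. Pads are 22 mm wide; open, the fingers measure 114 mm over their backs; the gripper's body (76 mm by 85 mm) begins 54 mm behind the grasp point. The pads swing forward as they close: fully open they stand 13 mm farther back than shut.
Start: joints at [0.925, 0.181, 1.607, -0, 1.354, -0.206], TCP at [0.245, 0.52, 0.231] pointing down, gripper open.
Joint ranges: [-2.99, 2.99], [-0.89, 2.07], [0.3, 2.58], [-1.14, 4.28], [0, 2.63], [-3.12, 3.12]. Speed limits (rad/s): [2.57, 2.57, 3.01, 3.14, 3.14, 3.14].

INTERFACE

Orientations are given as a unit quaternion [w, x, y, z].
In Python, from bench import ctrl gives the robot as it stands.
- The arm moves only by the tool carry_out, never from a script. Its argument "plan" is text: rows parted by semicolons, each of 6 numbers parted by spaces: the shift along the tool's x, y, z as a fraction of full scale, then the turn, a rotation vector about the tool's x, y, z as a fraction of full scale. A call has exactly 8 rows; each row shifts and turns the commanded pose from where the row before left it, along the tool's axes as they then stand; what a row does not reach is not made up. Full scale, the value 1, is 40 mm for a shift and 0.1 rad for a turn. A row lasts 1/12 s, in which the tool goes at most 41.7 mm and 7.16 degrees, less where a joint would pass 70% of its speed; a pose out of reach is approached as far as the arm can. A call with a number of a shift or a turn outside -1 to 1 is refused whole. A call with a gripper value outside its range is refused whole. "claw" is the gripper's target within -1 to 1 (shut at 1, half-way at 0, fully open at -1), set as the call begins (left out, the last holds). The fingers move at their own pace and stop on an object; the grip force is fixed at half the most. Time passes only in rows, so rows that do not move let the fingers close, or fill a call up. It gives the time, the measured TCP pose, the force, the opening and the grip force at its end, in the units of the state.
- ctrl.get_obs(): the state, without advancing time (a new reading comes with each control period).
- ctrl.camera(name): name is "scene" or "top" or "wrist"; returns a dict with "pixels" (480x640x3 uint8, red, green, blue), "mtx" (3x3 intrinsics, pixels), "R" (3x3) and "t" (3): a world point X has camera coordinates R X + t. Camera axes: x right, y down, z forward; pixel columns grow to the right and rows downward; lengths in m; the calibration is good to about 2 mm. A picture is of the moment at which its call begins. There is no depth.
- ctrl.hand_in(): hands the job in; it is judged then, once.
The state is a dict: "time_s": time; "q": joint angles; "dq": joint speeds; "joint_efforts": joint torques, N m; "eef_pos": TCP position; "eef_rot": TCP orientation; "wrist_force": force on the tool from outside, world axes, zero at the start; "torque": the same for the moment, N m; "opening": opening from 0.0 (shut) to 1.0 (fully open); "grasp_force": force on a finger pad.
Only numpy, scipy, OpenCV 4.12 (cv2) and the standard library are available. Lean on these libraries where they do the work, as an engineer would, in place of code of your own. Each camera call takes 0.05 s, during which the arm holds its last target. There are 200 camera calls.

## Working session

There is one attempt and no reset: what is moved stays moved. The work goes in short steps, Python scripts to look and compute and a tool call to move; the robot and the scene stay as the last step left them, time stands still between calls to the robot, and variables do not carry over. Pictures are saved under pics/ and viewed, at most 10 in all, crops included, and the job is handed in when it is done.

Besides the shell and the picture viewer there is one more tool, called after "Call:" as name(argument=value, ...) on one line, values as JSON. carry_out: Moves the arm, as the interface text tells. Shift numbers are shares of 40 mm and turn numbers shares of 0.1 rad, none past 1 either way. Its arguments: {"type":"object","properties":{"plan":{"type":"string"},"claw":{"type":"number"}},"required":["plan"]}

```bash
mkdir -p pics
python3 - <<'E'
from bench import ctrl
import cv2,pickle
o=ctrl.get_obs();print(o['time_s'],o['eef_pos'],o['eef_rot'],o['opening'])
d={}
for n in ('top','scene'):
    c=ctrl.camera(n);d[n]=c;cv2.imwrite(f'pics/{n}0.png',c['pixels'][:,:,::-1])
pickle.dump(d,open('d0.pkl','wb'))
print(d['top']['mtx'],d['top']['R'],d['top']['t'])
E
```

```text
0.0 [0.24446073 0.51985493 0.23041883] [-3.53861824e-04  2.18132203e-01  9.75918866e-01 -7.63582024e-04] 1.0026078081691843
[[536.69091846   0.         321.54497892]
 [  0.         536.69091846 244.85094543]
 [  0.           0.           1.        ]] [[ 0.01747857 -0.9992131   0.03560457]
 [-0.9986731  -0.01917223 -0.04779617]
 [ 0.04844117 -0.03472192 -0.99822234]] [-0.02077856  0.6019617   0.97053142]
```

View pics/top0.png

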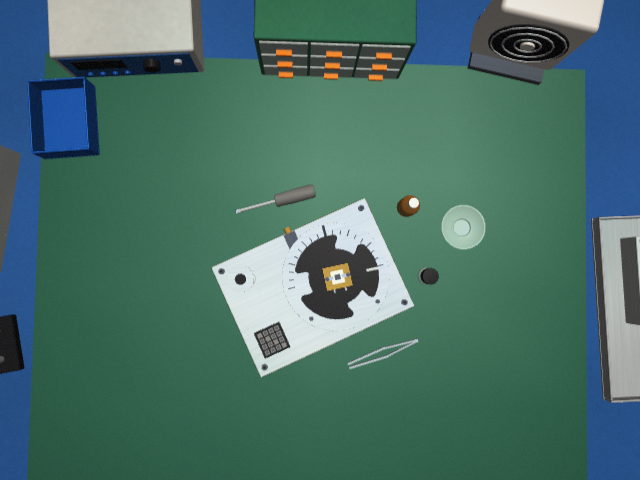

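View pics/scene0.png

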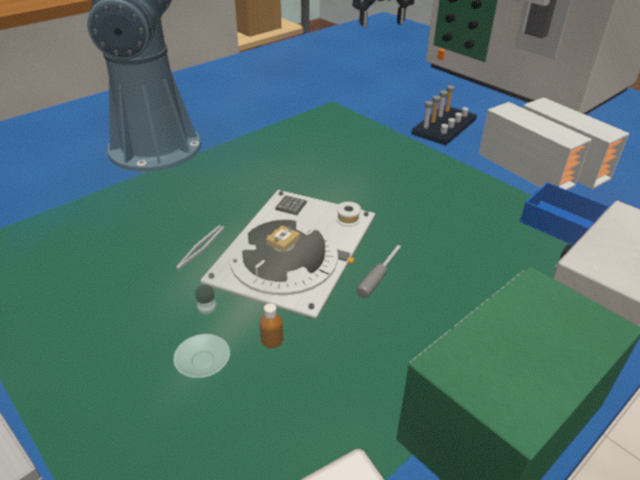

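The top view shows the turntable centred near (337,277). The mark is at about (374,268) on the right, the zero line at about (324,231) at the top, and the flutes at about (318,290), (356,305) and (340,243). The mark needs to go roughly 90° anticlockwise. The spool, tray and tweezers lie clear of the rim.

```bash
cat > h.py <<'E'
import numpy as np,cv2
def ray(c,uv,z):
    uv=np.atleast_2d(np.float64(uv)); R,t=c['R'],c['t']
    d=np.c_[uv,np.ones(len(uv))]@np.linalg.inv(c['mtx']).T@R
    o=-R.T@t
    return (o+d*((z-o[2])/d[:,2])[:,None])[:,:2]
def rect(c,ctr,z,half=.12,n=600):
    "top-down view of plane z: x up, y left"
    g=np.linspace(half,-half,n)
    X=np.stack([np.repeat(ctr[0]+g[:,None],n,1),np.repeat(ctr[1]+g[None],n,0),np.full((n,n),z)],-1)
    p=(X@c['R'].T+c['t'])@c['mtx'].T
    return cv2.remap(c['pixels'],np.float32(p[...,0]/p[...,2]),np.float32(p[...,1]/p[...,2]),cv2.INTER_CUBIC)
def polar(c,ctr,r,z):
    a=np.radians(np.arange(0,360,.25))
    X=np.c_[ctr[0]+r*np.cos(a),ctr[1]+r*np.sin(a),np.full(len(a),z)]
    p=(X@c['R'].T+c['t'])@c['mtx'].T
    return cv2.remap(c['pixels'],np.float32(p[:,:1]/p[:,2:]),np.float32(p[:,1:2]/p[:,2:]),cv2.INTER_LINEAR)[:,0].astype(int)
def disc(c):
    g=c['pixels'].max(2)
    m=np.uint8(g<70); m[:200]=0;m[335:]=0;m[:,:285]=0;m[:,395:]=0
    n,l,s,_=cv2.connectedComponentsWithStats(m); k=1+np.argmax(s[1:,4])
    ct=max(cv2.findContours(np.uint8(l==k),0,cv2.CHAIN_APPROX_NONE)[0],key=len)[:,0]
    P=ray(c,ct,.046)
    ctr=np.array(cv2.minEnclosingCircle(np.float32(P))[0])
    for _ in range(20):   # circle fit to rim points only
        r=np.hypot(*(P-ctr).T); Q=P[abs(r-.075)<.004]
        s=np.linalg.lstsq(np.c_[2*Q,np.ones(len(Q))],(Q**2).sum(1),rcond=None)[0]
        ctr=s[:2]; R=np.sqrt(s[2]+ctr@ctr)
    return ctr,R,len(Q),P
def cang(a,w): return np.degrees(np.angle((w*np.exp(1j*np.radians(a))).sum()))
E
python3 - <<'E'
import pickle,cv2;from h import *
d=pickle.load(open('d0.pkl','rb'));c=d['top']
ctr,R,n,P=disc(c);print('ctr',ctr,R,n)
a=np.arange(0,360,.25)
for r in (.060,.065,.070):
    g=polar(c,ctr,r,.046).min(1);bl=g<70
    e=a[np.flatnonzero(np.diff(bl.astype(int)))];print(r,e)
for r in (.086,.090,.094):
    g=polar(c,ctr,r,.022).max(1);b=np.median(g);w=np.clip(.75*b-g,0,None);
    print(r,b,[(x,int(g[int(x*4)])) for x in a[w>0]][:60])
im=rect(c,ctr,.046);cv2.imwrite('pics/r0.png',im[:,:,::-1])
E
```

```text
ctr [ 0.54539675 -0.03598361] 0.07312547894814284 164
0.06 [  4.75  82.25 123.5  201.75 242.25 278.75 286.75 324.75]
0.065 [  2.75  84.25 122.25 203.5  241.   279.5  286.75 326.  ]
0.07 [  1.25  84.75 121.25 204.5  241.75 279.25 286.   324.  ]
0.086 232.0 [(np.float64(14.0), 154), (np.float64(14.25), 132), (np.float64(14.5), 112), (np.float64(14.75), 89), (np.float64(15.0), 71), (np.float64(15.25), 61), (np.float64(15.5), 68), (np.float64(15.75), 74), (np.float64(16.0), 83), (np.float64(16.25), 91), (np.float64(16.5), 105), (np.float64(16.75), 136), (np.float64(17.0), 163), (np.float64(75.0), 170), (np.float64(105.0), 167), (np.float64(105.25), 154), (np.float64(105.5), 151), (np.float64(105.75), 167), (np.float64(148.75), 171), (np.float64(149.0), 159), (np.float64(149.25), 149), (np.float64(149.5), 137), (np.float64(149.75), 127), (np.float64(150.0), 120), (np.float64(150.25), 118), (np.float64(150.5), 118), (np.float64(150.75), 118), (np.float64(151.0), 117), (np.float64(151.25), 121), (np.float64(151.5), 134), (np.float64(151.75), 147), (np.float64(152.0), 157), (np.float64(152.2
[... 1599 characters left out ...]
64(238.75), 148), (np.float64(239.0), 134), (np.float64(239.25), 120), (np.float64(239.5), 106), (np.float64(239.75), 106), (np.float64(240.0), 106), (np.float64(240.25), 107), (np.float64(240.5), 109), (np.float64(240.75), 110), (np.float64(241.0), 112), (np.float64(241.25), 118), (np.float64(241.5), 126), (np.float64(241.75), 135), (np.float64(242.0), 146), (np.float64(242.25), 161)]
0.094 233.0 [(np.float64(14.0), 169), (np.float64(14.25), 143), (np.float64(14.5), 116), (np.float64(14.75), 91), (np.float64(15.0), 68), (np.float64(15.25), 65), (np.float64(15.5), 70), (np.float64(15.75), 77), (np.float64(16.0), 84), (np.float64(16.25), 95), (np.float64(16.5), 127), (np.float64(16.75), 159)]
```

View pics/r0.png

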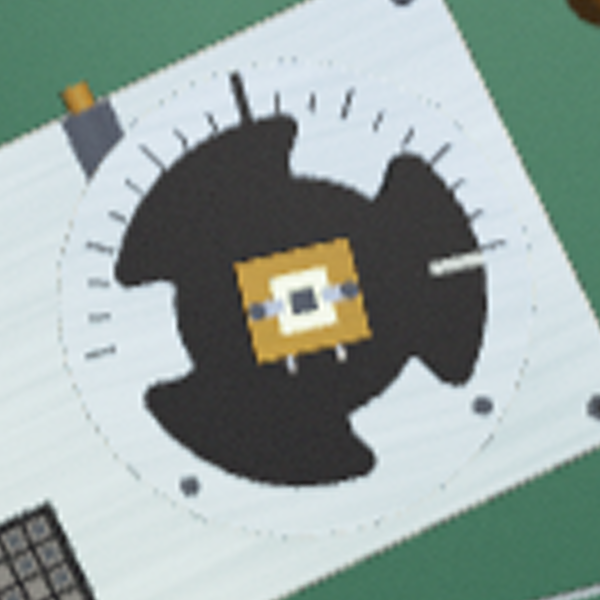

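The mark is at 283° and zero is at 15.5°, so it needs +92.4°. The centre is (0.545,-0.036), and the scale lines fall every 10° about it, which fits. I'll use flute1 at 103°, with the fingers shut and tool y pointing inward.

Call:
carry_out(plan="-0.73 -0.5 0 0 0 0;-0.73 -0.5 0 0 0 0;-0.73 -0.5 0 0 0 0;-0.73 -0.5 0 0 0 0;-0.73 -0.5 0 0 0 0;-0.73 -0.5 0 0 0 0;-0.73 -0.5 0 0 0 0;-0.73 -0.5 0 0 0 0", claw=1)

```text
time_s: 0.77
eef_pos: [0.3883, 0.2744, 0.231]
eef_rot: [-0.0, 0.218, 0.976, -0.0]
wrist_force: [0.4, 0.3, -0.2]
opening: -0.0
grasp_force: 0.0
```

Call:
carry_out(plan="-0.73 -0.5 0 0 0 0;-0.73 -0.5 0 0 0 0;-0.73 -0.5 0 0 0 0;-0.73 -0.5 0 0 0 0;-0.73 -0.5 0 0 0 0;-0.73 -0.5 0 0 0 0;-0.73 -0.5 0 0 0 0;-0.73 -0.5 0 0 0 0")

```text
time_s: 1.43
eef_pos: [0.5316, 0.0301, 0.231]
eef_rot: [-0.0, 0.218, 0.976, 0.0]
wrist_force: [1.2, 1.0, -0.0]
opening: 0.001
grasp_force: 0.0
```

Call:
carry_out(plan="0 0 0 0 0 1;0 0 0 0 0 1;0 0 0 0 0 1;0 0 0 0 0 1;0 0 0 0 0 1;0 0 0 0 0 1;0 0 0 0 0 1;0 0 0 0 0 1")

```text
time_s: 2.1
eef_pos: [0.531, 0.0319, 0.2308]
eef_rot: [-0.0, 0.583, 0.812, -0.0]
wrist_force: [0.0, 0.2, -0.1]
opening: 0.001
grasp_force: 0.0
```

Call:
carry_out(plan="0 0 0 0 0 1;0 0 0 0 0 1;0 0 0 0 0 1;0 0 0 0 0 1;0 0 0 0 0 1;0 0 0 0 0 1;0 0 0 0 0 1;0 0 0 0 0 1")

```text
time_s: 2.77
eef_pos: [0.531, 0.0319, 0.2308]
eef_rot: [-0.0, 0.853, 0.521, -0.0]
wrist_force: [-0.1, -0.0, 0.1]
opening: 0.001
grasp_force: 0.0
```

Call:
carry_out(plan="0 0 0 0 0 1;0 0 0 0 0 1;0 0 0 0 0 1;0 0 0 0 0 1;0 0 0 0 0 1;0 0 0 0 0 1;0 0 0 0 0 1;0 0 0 0 0 1")

```text
time_s: 3.43
eef_pos: [0.531, 0.0319, 0.2308]
eef_rot: [-0.0, 0.989, 0.148, -0.0]
wrist_force: [-0.6, 0.9, -0.5]
opening: -0.001
grasp_force: 0.0
```

```bash
cat >> h.py <<'E'
from scipy.spatial.transform import Rotation as Ro
CTR=np.array([.5454,-.0360])
def todo(o,rad,ang,z,ya):
    M=Ro.from_quat(o['eef_rot'],scalar_first=True).as_matrix()
    a=np.radians(ang);T=np.array([*(CTR+rad*np.array([np.cos(a),np.sin(a)])),z])
    y=np.degrees(np.arctan2(M[1,1],M[0,1])); p=o['eef_pos'][:2]-CTR
    G=Ro.from_euler('z',ya,degrees=True).as_matrix()@np.array([[-0.,0,0]]*3) if 0 else np.column_stack([np.cross([np.cos(b:=np.radians(ya)),np.sin(b),0],[0,0,-1]),[np.cos(b),np.sin(b),0],[0,0,-1]])
    print('t',o['time_s'],'q',np.round(o['q'],2),'F',np.round(o['wrist_force'],1),'open',round(o['opening'],3))
    print('pos',np.round(o['eef_pos'],4),'yang',round(y,1),'polar',round(np.hypot(*p),4),round(np.degrees(np.arctan2(p[1],p[0]))%360,1))
    print('shift units',np.round(M.T@(T-o['eef_pos'])/.04,2),'turn units',np.round(Ro.from_matrix(M.T@G).as_rotvec()/.1,2))
E
python3 - <<'E'
from bench import ctrl
from h import *
todo(ctrl.get_obs(),.068,102.9,.1,-77.1)
E
```

```text
t 3.4333 q [-0.16  0.09  1.71 -0.    1.34  1.11] F [-0.6  0.9 -0.5] open -0.001
pos [0.531  0.0319 0.2308] yang -73.0 polar 0.0694 102.0
shift units [-0.03  0.03  3.27] turn units [-0.    0.01  0.72]
```

Call:
carry_out(plan="-0.03 0.03 0.8 0 0 0.72;0 0 0.8 0 0 0;0 0 0.8 0 0 0;0 0 0.8 0 0 0;0 0 0.6 0 0 0;0 0 0 0 0 0;0 0 0 0 0 0;0 0 0 0 0 0")

```text
time_s: 4.1
eef_pos: [0.5315, 0.0302, 0.0806]
eef_rot: [0.0, 0.993, 0.115, 0.001]
wrist_force: [0.4, 0.6, -0.1]
opening: -0.001
grasp_force: 0.0
```

Run:
```python
from bench import ctrl
from h import *
todo(ctrl.get_obs(),.068,102.9,.032,-77.1)
c=ctrl.camera('wrist');cv2.imwrite('pics/w1.png',c['pixels'][:,:,::-1])
```

```text
t 4.1 q [-0.17  0.28  1.83  0.    1.04  1.17] F [ 0.4  0.6 -0.1] open -0.001
pos [0.5315 0.0302 0.0806] yang -76.8 polar 0.0676 101.8
shift units [-0.03 -0.01  1.22] turn units [ 0.01 -0.02  0.05]
```

View pics/w1.png

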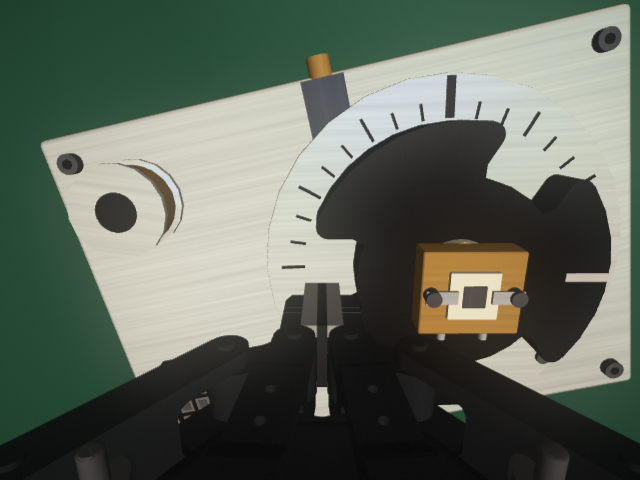

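The wrist view shows the shut fingers over flute1, near (322,300), clear of the chuck on its right. I'll lower to z≈0.035.

Call:
carry_out(plan="-0.03 -0.05 0.3 0 0 0;0 0 0.3 0 0 0;0 0 0.3 0 0 0;0 0 0.24 0 0 0;0 0 0 0 0 0;0 0 0 0 0 0;0 0 0 0 0 0;0 0 0 0 0 0")

```text
time_s: 4.82
eef_pos: [0.5295, 0.0319, 0.0342]
eef_rot: [0.0, 0.993, 0.115, 0.0]
wrist_force: [-0.6, 0.3, -0.1]
opening: 0.0
grasp_force: 0.0
```

Run:
```python
from bench import ctrl
from h import *
todo(ctrl.get_obs(),.070,102.9,.035,-77.1)
```

```text
t 4.8167 q [-0.16  0.35  1.85  0.    0.94  1.18] F [-0.6  0.3 -0.1] open 0.0
pos [0.5295 0.0319 0.0342] yang -76.8 polar 0.0697 103.2
shift units [ 0.01 -0.01 -0.02] turn units [ 0.   -0.01  0.05]
```

Call:
carry_out(plan="-0.088 0.002 0 0 0 -0.5;-0.088 0.002 0 0 0 -0.5;-0.088 0.002 0 0 0 -0.5;-0.088 0.002 0 0 0 -0.5;-0.088 0.002 0 0 0 -0.5;-0.088 0.002 0 0 0 -0.5;-0.088 0.002 0 0 0 -0.5;-0.088 0.002 0 0 0 -0.5")

```text
time_s: 5.48
eef_pos: [0.5041, 0.0206, 0.0344]
eef_rot: [0.0, 0.95, 0.311, 0.001]
wrist_force: [1.2, 1.8, -1.8]
opening: 0.002
grasp_force: 1.1
```

Call:
carry_out(plan="-0.088 0.002 0 0 0 -0.5;-0.088 0.002 0 0 0 -0.5;-0.088 0.002 0 0 0 -0.5;-0.088 0.002 0 0 0 -0.5;-0.088 0.002 0 0 0 -0.5;-0.088 0.002 0 0 0 -0.5;-0.088 0.002 0 0 0 -0.5;-0.088 0.002 0 0 0 -0.5")

```text
time_s: 6.15
eef_pos: [0.4852, -0.0001, 0.0344]
eef_rot: [0.0, 0.87, 0.493, 0.001]
wrist_force: [0.4, 2.3, -0.9]
opening: 0.003
grasp_force: 1.1
```

```bash
cat >> h.py <<'E'
def marks(c):
    a=np.arange(0,360,.25);A=[]
    for r in np.arange(.058,.073,.002):
        p=polar(c,CTR,r,.046);g=p.min(1); k=cv2.blur(np.float32(g[None]),(17,1),borderType=cv2.BORDER_DEFAULT)[0]
        bl=g<60; e=np.flatnonzero(np.diff(np.r_[bl[-60:],bl,bl[:60]].astype(int)))-60
        for i,j in zip(e,e[1:]):
            if not bl[(i+1)%1440] and 6<=j-i<=60 and 0<=i<1440:
                ii=np.arange(i-4,j+6);w=np.clip(g[ii%1440]-60,0,None);A.append((round(r,3),round((ii*w).sum()/w.sum()/4,2),(j-i)/4))
    return A
E
python3 - <<'E'
from bench import ctrl
from h import *
import pickle
todo(ctrl.get_obs(),.070,195.3+7,.035,15.5)
print(marks(pickle.load(open('d0.pkl','rb'))['top']))
c=ctrl.camera('top');print(marks(c))
E
```

```text
t 6.15 q [-0.25  0.27  1.96  0.    0.91  0.29] F [ 0.4  2.3 -0.9] open 0.003
pos [ 4.852e-01 -1.000e-04  3.440e-02] yang -30.9 polar 0.0701 149.2
shift units [-1.4   0.7  -0.02] turn units [ 0.02 -0.   -8.09]
[(np.float64(0.058), np.float64(282.97), np.float64(8.75)), (np.float64(0.06), np.float64(12.5), np.float64(3.5)), (np.float64(0.06), np.float64(283.2), np.float64(8.25)), (np.float64(0.062), np.float64(31.12), np.float64(1.5)), (np.float64(0.062), np.float64(283.01), np.float64(8.0)), (np.float64(0.064), np.float64(283.24), np.float64(8.0)), (np.float64(0.066), np.float64(283.08), np.float64(7.5)), (np.float64(0.068), np.float64(283.17), np.float64(7.5)), (np.float64(0.07), np.float64(283.0), np.float64(7.75)), (np.float64(0.072), np.float64(13.92), np.float64(2.0)), (np.float64(0.072), np.float64(19.38), np.float64(1.5)), (np.float64(0.072), np.float64(283.1), np.float64(7.75))]
[(np.float64(0.058), np.float64(300.83), np.float64(8.5)), (np.float64(0.058), np.float64(309.12), np.float64(2.75)), (np.float64(0.058), np.float64(320.96), np.float64(12.0)), (np.float64(0.058), np.f
[... 1413 characters left out ...]
oat64(0.068), np.float64(321.04), np.float64(11.75)), (np.float64(0.068), np.float64(325.25), np.float64(1.5)), (np.float64(0.068), np.float64(333.12), np.float64(8.0)), (np.float64(0.07), np.float64(nan), np.float64(1.75)), (np.float64(0.07), np.float64(320.88), np.float64(11.5)), (np.float64(0.07), np.float64(329.74), np.float64(3.75)), (np.float64(0.072), np.float64(nan), np.float64(2.5)), (np.float64(0.072), np.float64(311.69), np.float64(4.25)), (np.float64(0.072), np.float64(321.05), np.float64(12.25))]h.py:48: RuntimeWarning: invalid value encountered in scalar divide
  ii=np.arange(i-4,j+6);w=np.clip(g[ii%1440]-60,0,None);A.append((round(r,3),round((ii*w).sum()/w.sum()/4,2),(j-i)/4))
```

Call:
carry_out(plan="-0.096 0.003 0 0 0 -0.55;-0.096 0.003 0 0 0 -0.55;-0.096 0.003 0 0 0 -0.55;-0.096 0.003 0 0 0 -0.55;-0.096 0.003 0 0 0 -0.55;-0.096 0.003 0 0 0 -0.55;-0.096 0.003 0 0 0 -0.55;-0.096 0.003 0 0 0 -0.55")

```text
time_s: 6.87
eef_pos: [0.4755, -0.029, 0.0343]
eef_rot: [0.0, 0.741, 0.671, 0.001]
wrist_force: [0.6, 2.6, 0.1]
opening: -0.003
grasp_force: 1.2
```

Call:
carry_out(plan="-0.096 0.003 0 0 0 -0.55;-0.096 0.003 0 0 0 -0.55;-0.096 0.003 0 0 0 -0.55;-0.096 0.003 0 0 0 -0.55;-0.096 0.003 0 0 0 -0.55;-0.096 0.003 0 0 0 -0.55;0 0 0 0 0 0;0 0 0 0 0 0")

```text
time_s: 7.53
eef_pos: [0.4769, -0.0523, 0.0341]
eef_rot: [0.0, 0.623, 0.782, 0.0]
wrist_force: [0.2, 0.7, -0.2]
opening: 0.001
grasp_force: 0.0
```

Run:
```python
from bench import ctrl
from h import *
todo(ctrl.get_obs(),.070,203.5,.035,23.5)
c=ctrl.camera('top');t=rect(c,CTR,.046,n=400)
c=ctrl.camera('wrist');cv2.imwrite('pics/m2.png',np.hstack([t,cv2.resize(c['pixels'],(400,400))])[:,:,::-1])
```

```text
t 7.5333 q [-0.36  0.26  1.98 -0.    0.91 -0.58] F [ 0.2  0.7 -0.2] open 0.001
pos [ 0.4769 -0.0523  0.0341] yang 13.0 polar 0.0704 193.4
shift units [-0.31  0.04 -0.02] turn units [ 0.    0.01 -1.84]
```

View pics/m2.png

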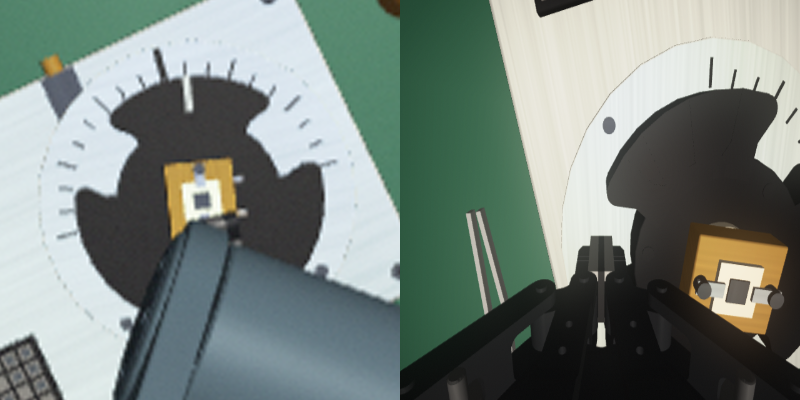

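The top view (left half) shows the mark at about (188,93), still short of the zero line at (160,65) and now unobstructed. I'll measure it.

```bash
cat >> h.py <<'E'
def meas(c):
    a=np.r_[-40:45:.25]; ix=np.round(a*4).astype(int)%1440
    M=[cang(a,np.clip(polar(c,CTR,r,.046).min(1)[ix]-100,0,None)) for r in np.arange(.058,.071,.002)]
    b=np.abs(a-15.5)<4
    Z=[cang(a[b],np.clip(170-polar(c,CTR,r,.022).max(1)[ix][b],0,None)) for r in np.arange(.084,.095,.002)]
    print('mark',np.round(M,1),'zero',np.round(Z,1),'left',round(np.median(Z)-np.median(M),2))
E
python3 - <<'E'
from bench import ctrl
from h import *
meas(ctrl.camera('top'))
E
```

```text
mark [-20.5 -20.5 -20.1 -18.6 -17.1 -17.1 -18.1] zero [15.4 15.5 15.4 15.3 15.4 15.5] left 33.96
```

```bash
sed -i 's/a=np.r_\[-40:45:.25\]/a=np.r_[-12:30:.25]/' h.py
python3 - <<'E'
from bench import ctrl
from h import *
meas(ctrl.camera('top'))
E
```

```text
mark [6.4 6.4 6.5 6.6 6.6 6.5 6.6] zero [15.4 15.5 15.4 15.3 15.4 15.4] left 8.86
```

Call:
carry_out(plan="-0.053 0.001 0 0 0 -0.3;-0.053 0.001 0 0 0 -0.3;-0.053 0.001 0 0 0 -0.3;-0.053 0.001 0 0 0 -0.3;-0.053 0.001 0 0 0 -0.3;0 0 0 0 0 0;0 0 0 0 0 0;0 0 0 0 0 0")

```text
time_s: 8.4
eef_pos: [0.4797, -0.062, 0.0337]
eef_rot: [-0.0, 0.562, 0.827, -0.0]
wrist_force: [-0.4, 1.1, 0.4]
opening: -0.001
grasp_force: 0.3
```

Run:
```python
from bench import ctrl
from h import *
todo(ctrl.get_obs(),.070,203.5,.035,23.5)
meas(ctrl.camera('top'))
```

```text
t 8.4 q [-0.37  0.27  1.97 -0.    0.91 -0.75] F [-0.4  1.1  0.4] open -0.001
pos [ 0.4797 -0.062   0.0337] yang 21.7 polar 0.0707 201.6
shift units [-0.06  0.02 -0.03] turn units [-0.   -0.   -0.32]
mark [14.4 14.3 14.4 14.4 14.4 14.3 14.4] zero [15.4 15.5 15.4 15.3 15.4 15.5] left 1.01
```

Call:
carry_out(plan="-0.03 0 0 0 0 -0.17;0 0 0 0 0 0;0 0 0 0 0 0;0 0 0 0 0 0;0.06 0 0 0 0 0;0.06 0 0 0 0 0;0 0 0 0 0 0;0 0 0 0 0 0")

```text
time_s: 9.12
eef_pos: [0.4784, -0.0588, 0.0338]
eef_rot: [0.0, 0.554, 0.832, -0.0]
wrist_force: [-0.8, -0.8, 0.0]
opening: 0.0
grasp_force: 0.0
```

Run:
```python
from bench import ctrl
from h import *
todo(ctrl.get_obs(),.070,203.5,.035,23.5)
meas(ctrl.camera('top'))
```

```text
t 9.1167 q [-0.37  0.26  1.97 -0.    0.91 -0.77] F [-0.8 -0.8  0. ] open 0.0
pos [ 0.4784 -0.0588  0.0338] yang 22.7 polar 0.0708 198.8
shift units [-0.15  0.02 -0.03] turn units [ 0.    0.   -0.14]
mark [15.4 15.5 15.4 15.3 15.3 15.5 15.3] zero [15.4 15.5 15.4 15.3 15.4 15.5] left 0.03
```

Lined up. Next I'll lift straight up, away from the chuck.

Call:
carry_out(plan="0 0 -0.3 0 0 0;0 0 -0.4 0 0 0;0 0 -0.6 0 0 0;0 0 -0.8 0 0 0;0 -0.5 -0.8 0 0 0;0 -0.6 -0.8 0 0 0;0 -0.6 -0.5 0 0 0;0 0 0 0 0 0")

```text
time_s: 9.83
eef_pos: [0.4156, -0.087, 0.2063]
eef_rot: [0.004, 0.555, 0.832, -0.0]
wrist_force: [1.3, 0.1, -0.1]
opening: -0.002
grasp_force: 0.0
```

Call:
carry_out(plan="0 -0.5 0 0 0 0;0 -0.5 0 0 0 0;0 0 0 0 0 0;0 0 0 0 0 0;0 0 0 0 0 0;0 0 0 0 0 0;0 0 0 0 0 0;0 0 0 0 0 0")

```text
time_s: 10.5
eef_pos: [0.379, -0.1003, 0.2015]
eef_rot: [-0.0, 0.554, 0.833, 0.0]
wrist_force: [0.6, 0.6, -0.3]
opening: -0.005
grasp_force: 0.0
```

Run:
```python
from bench import ctrl
from h import *
o=ctrl.get_obs();print(o['time_s'],o['eef_pos'],abs(o['dq']).max())
c=ctrl.camera('top');meas(c)
cv2.imwrite('pics/end.png',c['pixels'][:,:,::-1])
```

```text
10.5 [ 0.37901623 -0.10025157  0.20147979] 0.00395080568286141
mark [15.4 15.4 15.4 15.3 15.3 15.5 15.4] zero [15.4 15.5 15.4 15.3 15.4 15.5] left 0.05
```

View pics/end.png

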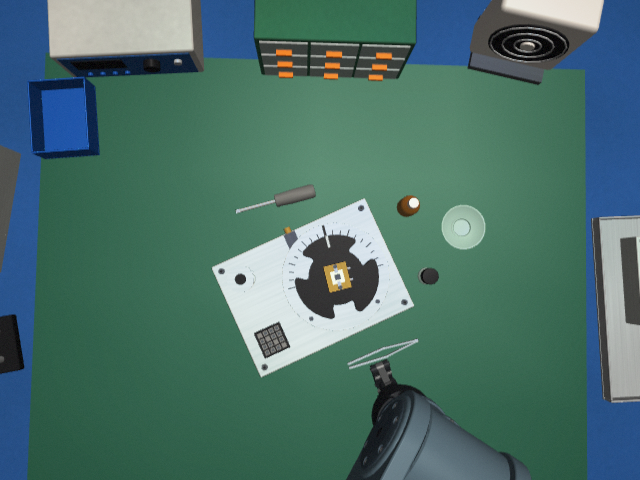

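The mark at (327,240) continues straight into the zero line at (324,231). Every loose thing is at its starting pixel position, and the arm is clear.

```bash
python3 -c "
from bench import ctrl
print(ctrl.hand_in())"
```

```text
the job is handed in; nothing more can be done
None
```

I pushed the turntable about 92° anticlockwise by flute1, leaving its index mark within 0.1° of the zero line by the top camera; the chuck wasn't touched as far as I could see, no loose thing visibly moved, and the job was handed in at about 10.5 s, with no verdict returned.

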